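# Sort locking forceps into trays: shut and open

### The job

Sort the two steel locking forceps: put the pair whose jaws are ratcheted shut in the narrow black tray and the pair whose jaws stand open in the wide black tray. Each must lie flat on the floor of its tray, and its jaws must stay as they are: the shut pair shut, the open pair open.

Things in the scene. Friction and masses are not known exactly. Their poses are not given: they have to be found in the camera images.
- shut_forceps: Steel scissor-shaped locking forceps ratcheted shut, flat on the bench, 160 x 63 x 13 mm, 0.1 kg. Origin: underside of the pivot block, under its middle; z up. Grip this flat-sided block (24 mm along x, 20 along y, 13 high) from above across y. From it the jaws reach 62 mm along +x, the two finger rings 100 mm along -x (out to y = -31 and +31 mm). Bows 0 to 8 mm above the underside.
- open_forceps: Same make, block and frame as shut_forceps, flat on the bench, jaws open. One bow is fixed to the block: jaw along +x, ring out to y = -31 mm. The other is turned: its jaw veers from +x to -y, its ring lies out to about y = +68 mm at x = -85. Pads up to 22 mm wide, centred on the block's y faces, clear the bows.
- shut_forceps_jaw (a joint): Opening angle between the two bows of shut_forceps, rad: 0 is ratcheted shut. Held by friction of about 0.15 N m.
- open_forceps_jaw (a joint): Opening angle between the two bows of open_forceps, rad: starts at 0.34 to 0.44 (open); 0 would be shut. Held by friction of about 0.15 N m; it stays where it is unless the bows are pushed.
- narrow_tray: Open black plastic tray, fixed to the bench, its length roughly along the bench's front edge; 203 mm (its x) by 113 mm (its y) outside, 195 by 105 mm inside, walls 4 mm thick, floor 4 mm and rim 16 mm above the bench. Origin: centre of its underside, z up. For the shut forceps. Around a centred pivot block 42 mm stay free to either long wall: open the fingers only part way there.
- wide_tray: Open black plastic tray, fixed to the bench, its length roughly along the bench's front edge; 203 mm (its x) by 154 mm (its y) outside, 195 by 146 mm inside, walls 4 mm thick, floor 4 mm and rim 16 mm above the bench. Origin: centre of its underside, z up. For the open forceps.

How it is judged:
By the outcome, as a careful person would: the job done as asked, in the order asked, and still so for the second after the job is handed in, with the robot touching nothing.
It also fails if it takes over 45 s, if anything falls off the work surface, if the arm or the gripper's body presses on something with over 40 N, if the wrist force passes 120 N, or if a joint passes its speed limit or range.

### The arm

A 7-joint arm with a two-finger parallel gripper is mounted at the origin on a cart in front of the work surface, level with it; the furniture and walls round the work are solid. World frame = base frame: x ahead of the robot, y to its left, z up, the work surface at z = 0. Lengths are in m, angles in rad, forces in N, time in s.
With the tool pointing down it reaches from about 0.4 to 0.85 m from the base axis. Payload 10.4 kg.
Tool frame: the origin (TCP) lies midway between the tips of the shut fingers; the grasp point (between the pads) lies 19 mm behind it; z points along the fingers, y is the line along which they close (so a half turn about z gives the same grasp; the last joint's range is limited). The gripper opens to 87 mm and grips with 3 to 60 N. Pads are 19 mm wide; open, the fingers measure 117 mm over their backs; the gripper's body (75 mm by 190 mm) begins 51 mm behind the grasp point.
Start: joints at [1.205, 0.332, -0.065, 1.46, 0.022, 1.35, -0.088], TCP at [0.21, -0.589, 0.223] pointing down, gripper open.
Joint ranges: [-2.6, 2.6], [-0.5, 2.12], [-1.47, 1.34], [0.16, 2.42], [-1.27, 4.41], [0.06, 2.06], [-2.6, 2.6]. Speed limits (rad/s): [2.22, 2.22, 2.79, 2.79, 3.14, 3.14, 3.14].

### API

Orientations are given as a unit quaternion [x, y, z, w].
In Python, from bench import r gives the robot as it stands.
- The arm moves only by the tool arm_command, never from a script. Its argument "moves" is one flat list of numbers, 4 for each row, row after row: the shift along the tool's x, y, z in cm, then the turn about the tool's z in degrees. A call has 1 to 12 rows; each row shifts and turns the commanded pose from where the row before left it, along the tool's axes as they then stand; what a row does not reach is not made up. A row lasts 1/12 s, in which the tool goes at most 41.7 mm and 7.16 degrees, less where a joint would pass 70% of its speed; a pose out of reach is approached as far as the arm can. A call with a gripper value outside its range is refused whole. "fingers" is the opening in per cent of the stroke, from 0 (shut) to 100 (fully open), set as the call begins (left out, the last holds). The fingers move at their own pace and stop on an object; "squeeze" is the grip in N (left out, the last holds). Time passes only in rows, so rows that do not move let the fingers close. It gives the time, the measured TCP pose, the force, the opening and the grip force at its end, in the units of the state.
- r.read_state(): the state, without advancing time (a new reading comes with each control period).
- r.camera(name): name is "scene" or "side" or "wrist"; returns the picture (480x640x3 uint8, red, green, blue); there is no depth.
- r.camera_info(name): a dict with "fx", "fy", "cx", "cy" (pixels), "k1" (the pictures are not rectified: a ray, as slopes to the right and down, at radius r is drawn at 1 + k1 r^2 times it, then the intrinsics apply), "origin" and "attitude" of the camera in the world. Camera axes: x right, y up, looking along -z (the intrinsics and any distortion apply to the point x, -y, -z); pixel columns grow to the right and rows downward; lengths in m; the calibration is good to about 2 mm. A picture is of the moment at which its call begins: read the wrist's pose just before it. camera_info takes no time and is no camera call; for the wrist camera it gives the pose at the moment of the call.
- r.close_job(): hands the job in; it is judged then, once.
The state is a dict: "time": time; "joint_positions": joint angles; "joint_vel": joint speeds; "joint_torque": joint torques, N m; "ee_pos": TCP position; "eef_rot": TCP orientation; "ft_force": force on the tool from outside, world axes, zero at the start; "torque": the same for the moment, N m; "width": finger opening in m; "grip_force": force on a finger pad.
Only numpy, scipy, OpenCV 4.12 (cv2) and the standard library are available. Lean on these libraries where they do the work, as an engineer would, in place of code of your own. Each camera call takes 0.05 s, during which the arm holds its last target. There are 200 camera calls.

## Working session

There is one attempt and no reset: what is moved stays moved. The work goes in short steps, Python scripts to look and compute and a tool call to move; the robot and the scene stay as the last step left them, time stands still between calls to the robot, and variables do not carry over. Pictures are saved under pics/ and viewed, at most 10 in all, crops included, and the job is handed in when it is done.

Besides the shell and the picture viewer there is one more tool, called after "Call:" as name(argument=value, ...) on one line, values as JSON. arm_command: Moves the arm, as the interface text tells. Its arguments: {"type":"object","properties":{"moves":{"type":"array"},"fingers":{"type":"number"},"squeeze":{"type":"number"}},"required":["moves"]}

```bash
mkdir -p pics
python3 - <<'E'
from bench import r
import cv2
for n in("scene","side"):
    cv2.imwrite(f"pics/{n}0.png",r.camera(n)[:,:,::-1]); print(n,r.camera_info(n))
s=r.read_state();print(s["time"],s["ee_pos"],s["eef_rot"],s["width"])
print(r.camera_info("wrist"))
E
```

```text
scene {'fx': 497.7575257061732, 'fy': 497.7575257061732, 'cx': 313.2546920467052, 'cy': 245.9067708659041, 'k1': -0.0007925920812853547, 'origin': array([0.19753251, 0.60325569, 0.67394183]), 'attitude': array([-0.10949239,  0.3469118 ,  0.88648631, -0.28601686])}
side {'fx': 581.6729466166114, 'fy': 581.6729466166114, 'cx': 324.545749214135, 'cy': 238.4519617670519, 'k1': -0.03898547691656654, 'origin': array([0.32568746, 0.74267837, 0.62608764]), 'attitude': array([-0.06208832,  0.40204356,  0.8992631 , -0.16072303])}
0.1 [ 0.20996666 -0.5883026   0.22184876] [ 9.85343979e-01  1.70577949e-01 -1.39042010e-04 -6.22011374e-04] 0.08724644668397971
{'fx': 374.97454752064175, 'fy': 374.97454752064175, 'cx': 325.2457942048915, 'cy': 234.34077744647993, 'k1': -0.08045777819746094, 'origin': array([ 0.27284961, -0.56640418,  0.38387941]), 'attitude': array([-0.10208895,  0.07177382, -0.57188922,  0.810783  ])}
```

View pics/scene0.png

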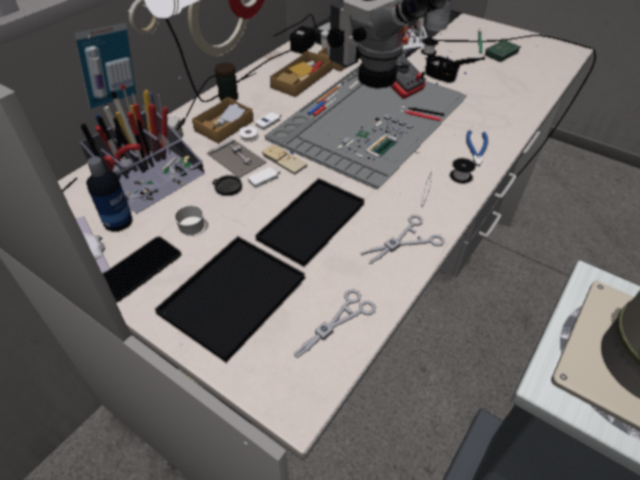

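View pics/side0.png

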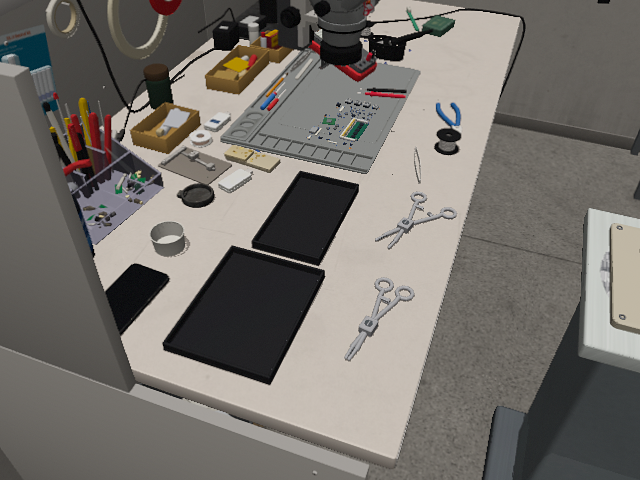

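Side view: the open forceps have their block at about (404,228), and the shut pair at about (369,326). The narrow tray is the upper one and the wide tray the lower. I'll enlarge the crop and build the pixel-to-plane helper.

```bash
cat > h.py <<'E'
import numpy as np,cv2
from scipy.spatial.transform import Rotation as R
def plane(info,uv,z):
    K=np.array([[info["fx"],0,info["cx"]],[0,info["fy"],info["cy"]],[0,0,1]])
    p=cv2.undistortPoints(np.array(uv,float).reshape(-1,1,2),K,np.array([info["k1"],0,0,0])).reshape(-1,2)
    d=R.from_quat(info["attitude"]).apply(np.c_[p[:,0],-p[:,1],-np.ones(len(p))])
    o=np.array(info["origin"]); return o+d*((z-o[2])/d[:,2])[:,None]
def proj(info,P):
    q=R.from_quat(info["attitude"]).inv().apply(np.atleast_2d(P)-info["origin"]); s=np.c_[q[:,0],-q[:,1]]/-q[:,2:]
    s=s*(1+info["k1"]*(s**2).sum(1))[:,None]
    return s*info["fx"]+[info["cx"],info["cy"]]
E
python3 - <<'E'
from bench import r
from h import *
i=r.camera_info("side")
for n,z,uv in[("shut",.008,[(369,326),(350,357),(384,286),(405,293)]),("open",.008,[(404,228),(378,238),(390,246),(418,199),(449,213)]),("narrow rim",.016,[(303,172),(358,184),(321,263),(254,242)]),("wide rim",.016,[(233,247),(324,269),(270,381),(165,348)])]:
    print(n,plane(i,uv,z)[:,:2].round(4).tolist())
im=cv2.imread("pics/side0.png")
a=cv2.resize(im[185:260,365:465],None,fx=6,fy=6,interpolation=2); b=cv2.resize(im[270:365,335:420],None,fx=6,fy=6,interpolation=2)
cv2.imwrite("pics/ca.png",a);cv2.imwrite("pics/cb.png",b)
E
```

```text
shut [[0.4311, 0.2393], [0.4394, 0.2976], [0.4319, 0.1597], [0.3997, 0.1623]]
open [[0.436, 0.0229], [0.469, 0.0616], [0.4462, 0.073], [0.4319, -0.0605], [0.3743, -0.042]]
narrow rim [[0.6419, -0.0524], [0.5389, -0.0537], [0.5317, 0.1551], [0.645, 0.1484]]
wide rim [[0.6702, 0.1703], [0.5232, 0.1654], [0.5192, 0.3725], [0.6664, 0.3745]]
```

View pics/ca.png

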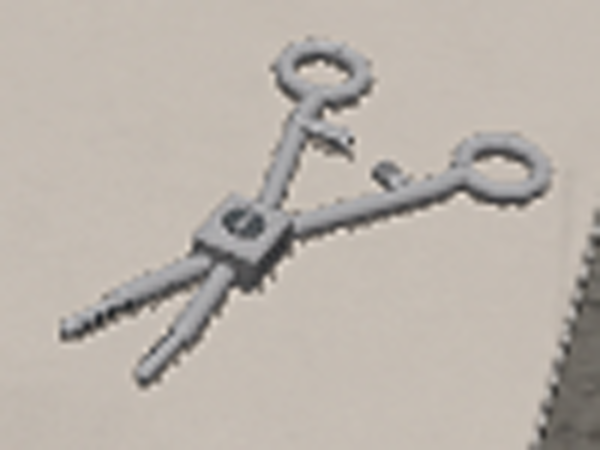

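View pics/cb.png

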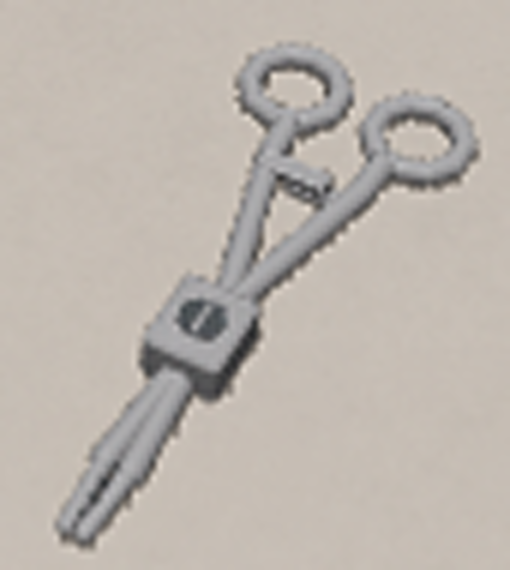

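The crops resolve the block tops: open at (405.3,222.0), shut at (368.7,322.8). I can also read the jaw tips and ring centres.

Run:
```python
from bench import r
from h import *
i=r.camera_info("side")
def show(n,b,t,rings):
    B=plane(i,[b],.013)[0,:2];T=plane(i,[t],.006)[0,:2];G=plane(i,rings,.006)[:,:2]
    d=T-B;y=np.arctan2(d[1],d[0]);M=np.array([[np.cos(y),np.sin(y)],[-np.sin(y),np.cos(y)]])
    print(n,B.round(4),"yaw",np.degrees(y).round(1),"len",np.linalg.norm(d).round(4),"rings local",((G-B)@M.T).round(4).tolist())
show("shut",(368.7,322.8),(348,358.7),[(384.2,284.7),(404.7,293.3)])
show("open",(405.3,222),(389.3,247.7),[(418.7,197),(448.7,213)])
for n,uv in[("narrow",[(303,172),(358,184),(321,263),(254,242)]),("wide",[(233,247),(324,269),(270,381),(165,348)])]:
    P=plane(i,uv,.016)[:,:2];print(n,P.mean(0).round(4),[np.degrees(np.arctan2(*(b-a)[::-1])).round(1) for a,b in((P[0],P[3]),(P[1],P[2]))],[np.linalg.norm(P[k]-P[k-1]).round(3) for k in range(4)])
```

```text
shut [0.4322 0.2382] yaw 81.5 len 0.0622 rings local [[-0.0821, -0.0128], [-0.0809, 0.0202]]
open [0.4368 0.0134] yaw 81.0 len 0.0624 rings local [[-0.0821, -0.0086], [-0.0667, 0.0521]]
narrow [0.5894 0.0493] [np.float64(89.1), np.float64(92.0)] [np.float64(0.201), np.float64(0.103), np.float64(0.209), np.float64(0.113)]
wide [0.5947 0.2707] [np.float64(91.1), np.float64(91.1)] [np.float64(0.204), np.float64(0.147), np.float64(0.207), np.float64(0.147)]
```

Call:
arm_command(moves=[3.5, 0, 0, -7, 3.5, 0, 0, -7, 3.5, -0.5, 0, -7, 3, -1.5, 0, -7, 2, -3, 0, -7, 1, -3.5, 0, -7], fingers=100, squeeze=25)

```text
time: 0.6
ee_pos: [0.2858, -0.4397, 0.2216]
eef_rot: [0.855, 0.518, 0.001, -0.001]
ft_force: [-0.1, 1.2, 0.7]
width: 0.0868
grip_force: 0.0
```

Call:
arm_command(moves=[2.5, 2.5, 0, -6, 2.5, 2.5, 0, -6, 3, 2, 0, -5.6, 4, 0.6, 0, 0, 4, 0, 0, 0, 4, 0, 0, 0, 4, 0, 0, 0, 4, 0, 0, 0, 4, 0, 0, 0, 3, 0, 0, 0, 2, 0, 0, 0, 0, 0, 0, 0])

```text
time: 1.6
ee_pos: [0.4371, -0.108, 0.2227]
eef_rot: [0.768, 0.64, 0.0, 0.0]
ft_force: [0.6, 0.2, 0.3]
width: 0.0869
grip_force: 0.0
```

Run:
```python
from bench import r
from h import *
import json
s=r.read_state();i=r.camera_info("wrist");cv2.imwrite("pics/w1.png",r.camera("wrist")[:,:,::-1])
json.dump({k:(v.tolist() if hasattr(v,'tolist') else v) for k,v in i.items()},open("w1.json","w"))
print(s["time"],s["ee_pos"],s["eef_rot"],proj(i,[[.4368,.0134,.013],[.4322,.2382,.013],[.59,.05,.016]]))
```

```text
1.6 [ 0.4371123  -0.1079863   0.22269146] [7.68236848e-01 6.40165669e-01 2.45242334e-04 2.96589400e-05] [[ 301.61686734   81.46282451]
 [ 249.48972195 -166.75538223]
 [ 458.52686481   10.7075764 ]]
```

View pics/w1.png

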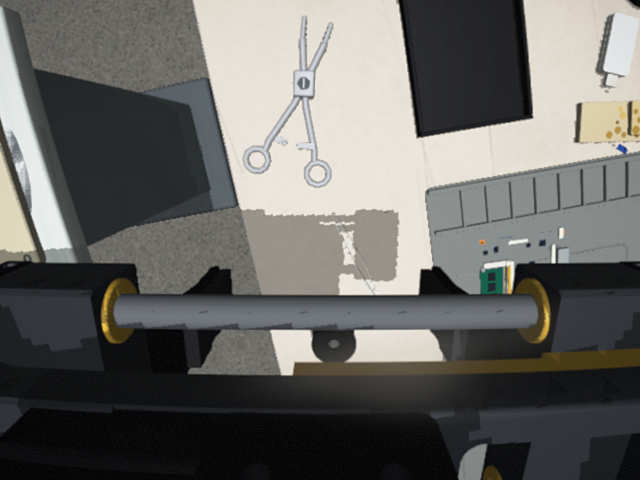

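The wrist view shows the open forceps clearly: block (304,83), fixed jaw tip (304,17), fixed ring (317,173), turned ring (257,159). Next I'll look at the shut pair the same way.

Call:
arm_command(moves=[3, -0.7, 0, 0, 4, -0.8, 0, 0, 4, -0.8, 0, 0, 4, -0.8, 0, 0, 4, -0.8, 0, 0, 2, -0.4, 0, 0, 0, 0, 0, 0, 0, 0, 0, 0])

```text
time: 2.32
ee_pos: [0.4334, 0.1015, 0.2224]
eef_rot: [0.77, 0.638, -0.0, -0.0]
ft_force: [0.0, -1.3, -0.0]
width: 0.0872
grip_force: 0.0
```

Run:
```python
from bench import r
from h import *
import json
s=r.read_state();i=r.camera_info("wrist");im=r.camera("wrist")[:,:,::-1];cv2.imwrite("pics/w2.png",im)
json.dump({k:(v.tolist() if hasattr(v,'tolist') else v) for k,v in i.items()},open("w2.json","w"))
u,v=proj(i,[[.4322,.2382,.013]])[0].astype(int);print(s["time"],s["ee_pos"],u,v)
a=cv2.imread("pics/w1.png")[5:195,230:360];cv2.imwrite("pics/c1.png",np.hstack([cv2.resize(a,(390,570),interpolation=2),cv2.resize(im[5:195,u-65:u+65],(390,570),interpolation=2)]))
```

```text
2.3167 [0.43343933 0.10153608 0.22237212] 296 64
```

View pics/c1.png

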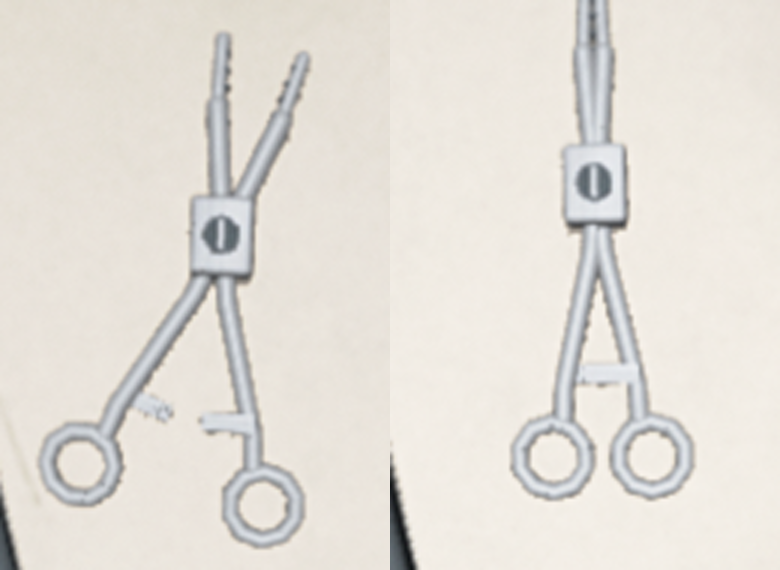

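Run:
```python
from h import *
import json
w1=json.load(open("w1.json"));w2=json.load(open("w2.json"))
ang=lambda d:np.degrees(np.arctan2(d[1],d[0])).round(1)
B=plane(w2,[(299.3,66)],.013)[0,:2];G=plane(w2,[(285,157.3),(318.3,157)],.005)[:,:2];J=plane(w2,[(298.7,21.7)],.006)[0,:2]
print("shut",B.round(4),"yaw rings",ang(B-G.mean(0)),"ring line",ang(G[0]-G[1])-90,"jaw",ang(J-B),np.linalg.norm(B-G.mean(0)),np.linalg.norm(G[0]-G[1]))
B=plane(w1,[(303.8,83.8)],.013)[0,:2];G=plane(w1,[(317.7,173.3),(257,159.7)],.005)[:,:2];T=plane(w1,[(304,17)],.006)[0,:2]
print("open",B.round(4),"tip",ang(T-B),np.linalg.norm(T-B),"ring",ang(B-G[0])-np.degrees(np.arctan2(.0165,.082)),np.linalg.norm(B-G,axis=1),"open angle",ang(B-G[0])-ang(B-G[1]))
```

```text
shut [0.4342 0.2368] yaw rings 79.7 ring line 79.69999999999999 jaw 80.1 0.08453666523090299 0.033185768156913376
open [0.4384 0.011 ] tip 79.2 0.06112907068587618 ring 76.62289782695906 [0.0856149  0.08573444] open angle 42.6
```

Call:
arm_command(moves=[3.3, -0.6, 1, 0, 3.4, -0.6, 2, 0, 3.4, -0.6, 2, 0, 2.5, -0.6, 2.5, 0, 0.75, -0.06, 3.5, 0, 0, 0, 3.5, 0, 0, 0, 2.5, 0, 0, 0, 1.5, 0, 0, 0, 0, 0, 0, 0, 0, 0])

```text
time: 3.2
ee_pos: [0.4344, 0.2358, 0.037]
eef_rot: [0.771, 0.637, -0.001, -0.0]
ft_force: [-0.1, 0.8, 0.6]
width: 0.0869
grip_force: 0.0
```

Call:
arm_command(moves=[0.15, 0, 1.2, -0.5, 0, 0, 1.2, 0, 0, 0, 1, 0, 0, 0, 0, 0, 0, 0, 0, 0])

```text
time: 3.62
ee_pos: [0.4341, 0.2387, 0.0031]
eef_rot: [0.767, 0.641, -0.001, -0.0]
ft_force: [-0.7, 0.4, 0.6]
width: 0.0871
grip_force: 0.0
```

Call:
arm_command(moves=[0, 0, 0, 0, 0, 0, 0, 0, 0, 0, 0, 0, 0, 0, 0, 0, 0, 0, 0, 0, 0, 0, 0, 0, 0, 0, 0, 0, 0, 0, 0, 0], fingers=0, squeeze=30)

```text
time: 4.28
ee_pos: [0.4345, 0.2389, 0.0036]
eef_rot: [0.767, 0.641, -0.0, 0.0]
ft_force: [-0.2, -0.6, 0.3]
width: 0.0415
grip_force: 0.0
```

Call:
arm_command(moves=[0, 0, 0, 0, 0, 0, 0, 0, 0, 0, 0, 0, 0, 0, 0, 0, 0, 0, 0, 0, 0, 0, 0, 0])

```text
time: 4.78
ee_pos: [0.4344, 0.2389, 0.0035]
eef_rot: [0.767, 0.641, -0.0, 0.0]
ft_force: [-0.9, 0.7, -0.0]
width: 0.0197
grip_force: 30.0
```

Call:
arm_command(moves=[0, 0, -1, 0, 0, 0, -2, 0, 0, 0, -2, 0, 0, 0, -1, 0, 0, 0, 0, 0, 0, 0, 0, 0])

```text
time: 5.28
ee_pos: [0.4348, 0.2386, 0.0637]
eef_rot: [0.768, 0.641, 0.0, 0.0]
ft_force: [-1.1, -0.3, -2.1]
width: 0.0193
grip_force: 30.0
```

The shut pair is held at 19.3 mm and lifted. I'll check the trays in the saved wrist picture w2.

Run:
```python
from h import *
import json
im=cv2.imread("pics/w2.png");w2=json.load(open("w2.json"))
m=cv2.inRange(im,(0,0,0),(55,55,55));m[255:]=0
for c in cv2.findContours(m,0,2)[0]:
    if cv2.contourArea(c)>3000:
        a=cv2.approxPolyDP(c,4,True)[:,0];print(a.tolist(),plane(w2,a,.016)[:,:2].round(4).tolist())
cv2.imwrite("pics/w2c.png",cv2.resize(im[:260],(800,325)))
```

```text
[[228, 254], [208, 183], [180, 196], [129, 206], [127, 211], [122, 206], [116, 215], [109, 210], [81, 215], [94, 254]] [[0.3253, 0.0722], [0.3238, 0.1472], [0.2925, 0.1401], [0.2372, 0.1406], [0.2335, 0.136], [0.2298, 0.142], [0.2205, 0.1343], [0.2147, 0.1407], [0.1826, 0.1417], [0.1824, 0.0987]]
[[536, 125], [423, 144], [436, 254], [542, 254]] [[0.6505, 0.1439], [0.5374, 0.1449], [0.5368, 0.032], [0.6497, 0.0101]]
[[384, 0], [403, 125], [558, 97], [549, 0]] [[0.5207, 0.2786], [0.5208, 0.166], [0.6749, 0.167], [0.6743, 0.2564]]
```

View pics/w2c.png

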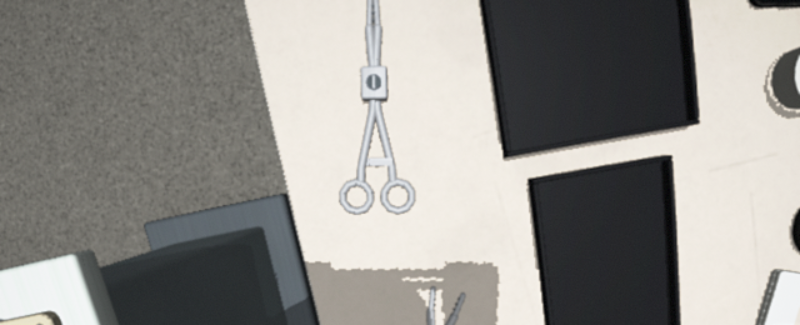

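The narrow tray edges come out at x 0.537–0.650 (113 mm, as given) with the far end at y=0.1444. The wide tray is x 0.521–0.675 (154 mm, as given) with its near end at y=0.1665. Now I'll carry the shut pair over.

Call:
arm_command(moves=[0, 0, 0, -5.2, -1.7, 1.4, 0, -5.1, -2.8, 2.5, 0, 0, -2.8, 2.5, 0, 0, -2.8, 2.5, 0, 0, -2.8, 2.5, 0, 0, -2.6, 2.5, 0, 0, -2.2, 2, 0, 0, 0, 0, 1, 0, 0, 0, 1, 0, 0, 0, 0, 0, 0, 0, 0, 0])

```text
time: 6.28
ee_pos: [0.5903, 0.0621, 0.0422]
eef_rot: [0.706, 0.708, -0.001, -0.001]
ft_force: [-0.5, -0.6, -0.4]
width: 0.0194
grip_force: 30.0
```

Run:
```python
from h import *
import json
print(plane(json.load(open("w1.json")),[(417,137),(531,118),(400,0)],.016).round(4).tolist())
```

```text
[[0.5362, -0.0565, 0.016], [0.6497, -0.057, 0.016], [0.538, 0.0674, 0.016]]
```

Call:
arm_command(moves=[0.1, 0.3, 0.8, 0, 0, 0, 1, 0, 0, 0, 0.8, 0, 0, 0, 0.6, 0, 0, 0, 0.15, 0, 0, 0, 0, 0, 0, 0, 0, 0])

```text
time: 6.87
ee_pos: [0.5951, 0.0619, 0.0101]
eef_rot: [0.707, 0.707, 0.0, 0.0]
ft_force: [-0.1, -0.1, 0.5]
width: 0.0197
grip_force: 30.0
```

Call:
arm_command(moves=[0, 0, 0.1, 0, 0, 0, 0.1, 0, 0, 0, 0, 0, 0, 0, 0, 0])

```text
time: 7.2
ee_pos: [0.5951, 0.0618, 0.0082]
eef_rot: [0.707, 0.707, 0.0, 0.0]
ft_force: [-0.3, 0.5, -0.9]
width: 0.0195
grip_force: 30.0
```

Call:
arm_command(moves=[0, 0, 0.06, 0, 0, 0, 0, 0, 0, 0, 0, 0])

```text
time: 7.45
ee_pos: [0.5951, 0.0618, 0.0076]
eef_rot: [0.707, 0.707, 0.0, 0.0]
ft_force: [-0.7, -0.0, -0.7]
width: 0.0196
grip_force: 30.0
```

Call:
arm_command(moves=[0, 0, 0, 0, 0, 0, 0, 0, 0, 0, 0, 0, 0, 0, 0, 0, 0, 0, 0, 0, 0, 0, 0, 0], fingers=55)

```text
time: 7.95
ee_pos: [0.595, 0.0618, 0.0075]
eef_rot: [0.707, 0.707, -0.0, 0.0]
ft_force: [-0.9, 0.1, 0.1]
width: 0.0461
grip_force: 0.0
```

Call:
arm_command(moves=[0, 0, -2, 0, 0, 0, -3, 0, 0, 0, -3.5, 0, -1, 0, -3.5, 0, -3, 0, -2.5, 0, -3, 0, -2.5, 0, -3, -1, -1.5, 0, -3, -3, 0, 0, -2, -3, 0, 4, 0, 0, 0, 0], fingers=100)

```text
time: 8.78
ee_pos: [0.5214, -0.0935, 0.192]
eef_rot: [0.735, 0.678, -0.002, 0.0]
ft_force: [0.4, -0.1, 0.1]
width: 0.0868
grip_force: 0.0
```

Run:
```python
from bench import r
from h import *
s=r.read_state();i=r.camera_info("wrist");im=r.camera("wrist")[:,:,::-1];cv2.imwrite("pics/w3.png",im)
print(s["time"],s["ee_pos"],s["eef_rot"]);print(proj(i,[[.438,.012,.013],[.595,.062,.017]]))
```

```text
8.7833 [ 0.52141345 -0.09347577  0.19196617] [ 7.35008322e-01  6.78053994e-01 -2.33722711e-03  2.89942295e-04]
[[221.21590272 101.33826269]
 [399.3317519   22.98519646]]
```

View pics/w3.png

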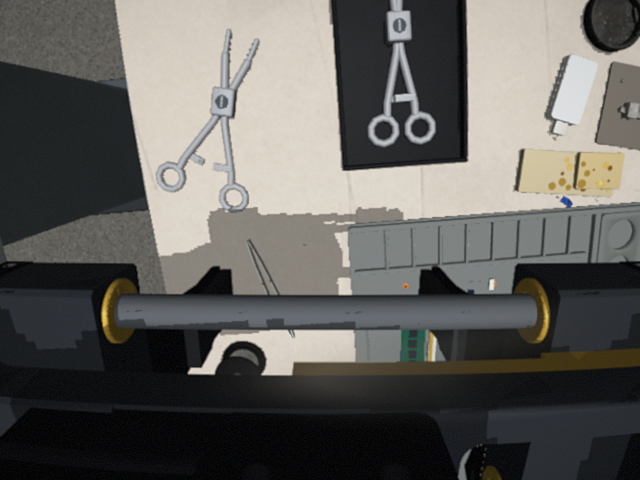

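The shut pair lies flat in the narrow tray. The open block is at (223.5,102), within about 1 mm of the prediction. I'll grasp it next.

Call:
arm_command(moves=[0, 0, 0, 4, 0, 0, 0, 3.4, 2.1, -2.6, 0, 0, 2.1, -2.6, 0, 0, 2.2, -2.6, 0, 0, 2.2, -2.4, 2, 0, 0, 0, 3, 0, 0, 0, 3.5, 0, 0, 0, 3.5, 0, 0, 0, 2.5, 0, 0, 0, 1, 0, 0, 0, 0, 0])

```text
time: 9.83
ee_pos: [0.4414, 0.0179, 0.0359]
eef_rot: [0.773, 0.634, -0.001, -0.002]
ft_force: [-0.6, 0.7, 0.2]
width: 0.0872
grip_force: 0.0
```

Call:
arm_command(moves=[-0.65, -0.1, 0, 0, 0, 0, 1.1, 0, 0, 0, 1.1, 0, 0, 0, 1.05, 0, 0, 0, 0, 0, 0, 0, 0, 0])

```text
time: 10.33
ee_pos: [0.4407, 0.0105, 0.0056]
eef_rot: [0.774, 0.634, 0.0, 0.0]
ft_force: [0.1, -0.2, 0.5]
width: 0.0871
grip_force: 0.0
```

Call:
arm_command(moves=[0.05, -0.1, 0.22, 0, 0, 0, 0, 0, 0, 0, 0, 0, 0, 0, 0, 0, 0, 0, 0, 0, 0, 0, 0, 0, 0, 0, 0, 0, 0, 0, 0, 0, 0, 0, 0, 0, 0, 0, 0, 0, 0, 0, 0, 0, 0, 0, 0, 0], fingers=0)

```text
time: 11.33
ee_pos: [0.4394, 0.0113, 0.0027]
eef_rot: [0.774, 0.634, -0.0, -0.0]
ft_force: [-1.0, 0.8, 0.1]
width: 0.0197
grip_force: 29.7
```

Call:
arm_command(moves=[0, 0, 0, 0, 0, 0, 0, 0, 0, 0, 0, 0, 0, 0, 0, 0])

```text
time: 11.67
ee_pos: [0.4394, 0.0113, 0.0027]
eef_rot: [0.774, 0.634, -0.0, -0.0]
ft_force: [0.3, -0.2, 0.7]
width: 0.0199
grip_force: 29.7
```

Call:
arm_command(moves=[0, 0, -1, 0, 0, 0, -2, 0, 0, 0, -2, 0, 0, 0, -1, 0, 0, 0, 0, 0, 0, 0, 0, 0])

```text
time: 12.17
ee_pos: [0.4397, 0.0108, 0.0629]
eef_rot: [0.774, 0.633, 0.0, 0.001]
ft_force: [0.2, 0.4, -1.1]
width: 0.0199
grip_force: 29.7
```

Call:
arm_command(moves=[0, 0, 0, -5.7, 1.5, 1, 0, -5.7, 3, 1.9, 0, 0, 3.2, 2, 0, 0, 3.2, 2, 0, 0, 3.2, 2, 0, 0, 3.2, 2, 0, 0, 3.2, 2, 0, 0, 3.2, 2, 0, 0, 2.6, 1.9, 0, 0, 1.3, 0.8, 0, 0, 0, 0, 0, 0])

```text
time: 13.17
ee_pos: [0.6159, 0.2904, 0.0603]
eef_rot: [0.706, 0.709, -0.0, -0.001]
ft_force: [-0.3, 0.4, -1.3]
width: 0.0199
grip_force: 29.7
```

Call:
arm_command(moves=[0, 0, 1, 0, 0, 0, 1.5, 0, 0, 0, 0, 0, 0, 0, 0, 0])

```text
time: 13.5
ee_pos: [0.6157, 0.2843, 0.0355]
eef_rot: [0.707, 0.707, -0.002, -0.0]
ft_force: [0.0, -0.2, -0.9]
width: 0.0198
grip_force: 29.7
```

Call:
arm_command(moves=[0.2, 0, 0.7, 0, 0, 0, 0.9, 0, 0, 0, 0.7, 0, 0, 0, 0.3, 0, 0, 0, 0, 0, 0, 0, 0, 0])

```text
time: 14.0
ee_pos: [0.6166, 0.2883, 0.0116]
eef_rot: [0.707, 0.707, -0.0, -0.0]
ft_force: [-0.3, -0.7, -1.9]
width: 0.0197
grip_force: 29.7
```

Call:
arm_command(moves=[0, 0, 0.25, 0, 0, 0, 0.15, 0, 0, 0, 0.08, 0, 0, 0, 0, 0, 0, 0, 0, 0])

```text
time: 14.42
ee_pos: [0.6167, 0.2883, 0.007]
eef_rot: [0.707, 0.707, 0.0, 0.0]
ft_force: [0.1, 0.4, -0.3]
width: 0.0194
grip_force: 29.7
```

Call:
arm_command(moves=[0, 0, 0, 0, 0, 0, 0, 0, 0, 0, 0, 0, 0, 0, 0, 0, 0, 0, 0, 0, 0, 0, 0, 0], fingers=55)

```text
time: 14.92
ee_pos: [0.6167, 0.2883, 0.007]
eef_rot: [0.707, 0.707, 0.0, 0.0]
ft_force: [0.2, 0.3, -0.3]
width: 0.046
grip_force: 0.0
```

Call:
arm_command(moves=[0, 0, -2, 0, 0, 0, -3, 0, 0, 0, -3.5, 0, 0, 0, -3.5, 0, -2, 0, -3, 0, -3.5, 0, -2, 0, -3.5, -1, 0, 0, -3.5, -1, 0, 0, -3, -1, 0, 0, -2, 0, 0, 0, 0, 0, 0, 0, 0, 0, 0, 0])

```text
time: 15.92
ee_pos: [0.5871, 0.1117, 0.1771]
eef_rot: [0.708, 0.706, -0.0, 0.0]
ft_force: [-0.6, -0.0, -0.2]
width: 0.0477
grip_force: 0.0
```

Run:
```python
from bench import r
import cv2,numpy as np
im=r.camera("wrist")[:,:,::-1];sd=r.camera("side")[150:400,140:480,::-1]
cv2.imwrite("pics/w4.png",np.hstack([cv2.resize(im[:260,200:],(440,260)),cv2.resize(sd,(354,260))]))
print(r.read_state()["ee_pos"])
```

```text
[0.58670759 0.11444012 0.17714311]
```

View pics/w4.png

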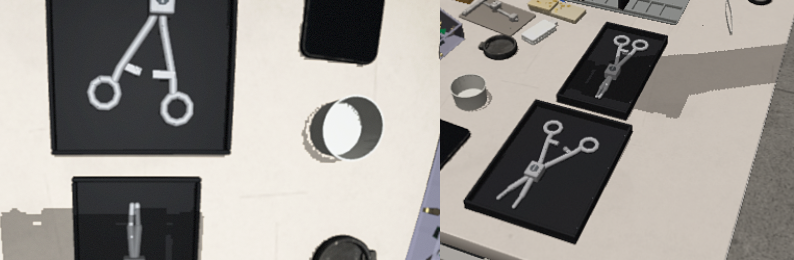

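Both pairs lie flat inside their trays. The open pair is still open, with its rings at (105,93) and (177,108), and the shut pair is still shut.

```bash
python3 -c "
from bench import r
print(r.close_job())"
```

```text
the job is handed in; nothing more can be done
None
```

I put the shut forceps in the narrow tray and then the open forceps in the wide tray. In the last pictures both lay flat with their jaws unchanged, and the job was handed in at about 16 s of the 45 s allowed.

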